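# Slide a loaded plaster bat into the drying case and shut its sash

## Robot

A 6-joint arm with a two-finger parallel gripper is mounted at the origin on the work surface. World frame = base frame: x ahead of the robot, y to its left, z up, the work surface at z = 0. Lengths are in mm, angles in rad, forces in N, time in s.
With the tool pointing down it reaches from about 400 to 925 mm from the base axis. Payload 12.5 kg.
Tool frame: the origin (TCP) lies at the centre of the arm's flange, where the gripper is bolted on; the fingertips stand 190 mm ahead of it and the grasp point (between the pads) lies 171 mm ahead of it; z points along the fingers, y is the direction in which the jaws open and shut (so a half turn about z gives the same grasp; the last joint's range is limited). The gripper opens to 95 mm and grips with 3 to 60 N. Pads are 20 mm wide; open, the fingers measure 119 mm over their backs; the gripper's body (75 mm by 180 mm) begins 59 mm behind the grasp point.
Start: joints at [1.16, 0.491, 1.559, -0, 1.092, -0.106], TCP at [187.54, 596.199, 404.761] pointing down, gripper open.
Joint ranges: [-3.1, 3.1], [-0.84, 2.19], [0.05, 2.79], [-1.13, 4.28], [0.06, 2.93], [-2.69, 2.69]. Speed limits (rad/s): [2.22, 2.22, 2.79, 3.14, 3.14, 3.14].

## Interface

Orientations are given as [roll, pitch, yaw] about the fixed x, y, z axes, in that order (R = Rz(yaw) Ry(pitch) Rx(roll)).
In Python, from cell import env, optics gives the robot as it stands.
- The arm moves only by the tool apply_moves, never from a script. Its argument "commands" is a list of rows, each a list of 7 numbers: the turn, a rotation vector about the tool's x, y, z in degrees, then the shift along the tool's x, y, z in m, then the finger opening in m, from 0 to 0.0951. A call has 1 to 5 rows; each row shifts and turns the commanded pose from where the row before left it, along the tool's axes as they then stand; what a row does not reach is not made up. A row lasts 1/12 s, in which the tool goes at most 41.7 mm and 7.16 degrees, less where a joint would pass 70% of its speed; a pose out of reach is approached as far as the arm can. A call with a gripper value outside its range is refused whole. The fingers move at their own pace and stop on an object; the grip force is fixed at half the most. Time passes only in rows, so rows that do not move let the fingers close. It gives the time, the measured TCP pose, the force and the opening at its end, in the units of the state.
- env.state(): the state, without advancing time (a new reading comes with each control period).
- optics.read_camera(name): name is "scene" or "side" or "wrist"; returns a dict with "color" (480x640x3 uint8, red, green, blue), "fx", "fy", "cx", "cy" (pixels), "eye" and "rotation" of the camera in the world; the wrist camera has in their place "T_tool_cam" (4x4, takes a point from camera to tool coordinates, whose origin is the TCP and whose axes are the flange's). Camera axes: x right, y up, looking along -z (the intrinsics and any distortion apply to the point x, -y, -z); pixel columns grow to the right and rows downward; lengths in mm; the calibration is good to about 2 mm. A picture is of the moment at which its call begins: read the wrist's pose just before it. There is no depth.
- env.job_done(): hands the job in, once; it reports no verdict.
The state is a dict: "t": time; "joints": joint angles; "qvel": joint speeds; "tau": joint torques, N m; "eef_pos": TCP position; "tcp_rot": TCP orientation; "ft_force": force on the tool from outside, world axes, zero at the start; "moment": the same for the moment, N m; "opening": opening from 0.0 (shut) to 1.0 (fully open).
Only numpy, scipy, OpenCV 4.12 (cv2) and the standard library are available. Lean on these libraries where they do the work, as an engineer would, in place of code of your own. Each camera call takes 0.05 s, during which the arm holds its last target. There are 200 camera calls.

## Task

Slide the plaster bat with the bowl on it across the table, through the open mouth of the drying case, and gently all the way in until its edge bears against the back wall. Then push the case's sash fully down to shut it. The bowl must ride along upright on its bat, and the other things on the table must stay where they are.

Things in the scene. Friction and masses are not known exactly. Their poses are not given: they have to be found in the camera images.
- bat: square slab of plaster, 150 x 150 mm, 28 mm thick, loose on the table, 0.4 to 0.9 kg; too wide to grasp. Origin: centre of its underside; z up, x and y parallel to its edges
- bowl: loose small footed clay bowl standing on the bat near its middle, 55 mm high, 92 mm across the rim, foot 56 mm across; origin: centre of its foot's underside; z up
- case: fixed bottomless drying case of clear panes in a wooden frame. Origin on the table surface; its x axis points level inward from the mouth to the back wall, z up. Inner face of the back wall at x = 75 mm; inner faces of the side walls at y = +-95 mm, x = -102 to 75 mm; clear roof z = 116 to 124 mm, x = -97 to 87 mm. Uprights 22 x 18 mm, 270 mm tall, at x = -108, y = +-110 mm
- mouth (a point): middle of the mouth at table level, in the plane of the sash's outer face (case x = -112 mm); x axis inward. When the bat is home its outer edge lies 37 mm inside this plane, beneath sash and roof: an upright gripper cannot reach that far, one tilted back by some 45 degrees can
- sash (a joint): height of the sash (m): 0 shut, up to 0.135 fully raised; at the start it is raised (0.105 to 0.13). Clear pane 196 mm wide; its lower edge is 4 mm above the table when shut and rises with it. It stays where it is left; about 4 to 6 N downward moves it
- sash_top (a point): middle of the top face of the wooden ledge along the sash's upper edge (ledge 150 mm along the case's y, 30 mm along its x, 14 mm thick), the place to press down; 130 mm above the table when shut
- vase: bystander: clay vase, 76 mm across, 165 mm high; origin under its centre
- flask: bystander: clay flask with a thin neck, 80 mm across, 120 mm high; origin under its centre
- brush: bystander: brush lying flat, 190 mm long, along its x; origin under its middle
Not all that is in view belongs to the job. Of the things that look like the bat, the smaller one is meant.

How it is judged:
By the outcome, as a careful person would: the job done as asked, in the order asked, and still so for the second after the job is handed in, with the robot touching nothing.
It also fails if it takes over 72 s, if anything falls off the work surface, if the arm or the gripper's body presses on something with over 40 N, if the wrist force passes 120 N, or if a joint passes its speed limit or range.

## Working session

There is one attempt and no reset: what is moved stays moved. The work goes in short steps, Python scripts to look and compute and a tool call to move; the robot and the scene stay as the last step left them, time stands still between calls to the robot, and variables do not carry over. Pictures are saved under pics/ and viewed, about 8 in all and at most 12, crops included, and the job is handed in when it is done.

Besides the shell and the picture viewer there is one more tool, called after "Request:" as name([rows], argument=value, ...), one row to a line, values as JSON. apply_moves: Moves the arm, as the interface text tells. Its arguments: {"type":"object","properties":{"commands":{"type":"array","items":{"type":"array","items":{"type":"number"}}}},"required":["commands"]}

```bash
ls; mkdir -p pics; python3 - <<'E'
from cell import env, optics
import cv2
s=env.state(); print({k:s[k] for k in("t","eef_pos","tcp_rot","ft_force","opening")})
for n in("scene","side"):
    c=optics.read_camera(n); cv2.imwrite(f"pics/{n}0.png",c["color"][:,:,::-1]); print(n,[ (k,v) for k,v in c.items() if k!="color"])
E
```

```text
pics
{'t': 0.0, 'eef_pos': array([187.5161873 , 596.16961598, 404.16758279]), 'tcp_rot': array([-3.14045985e+00, -9.26112900e-05,  2.83684349e+00]), 'ft_force': array([-0.23340987,  0.59023693, -1.13811966]), 'opening': 0.9966313729293217}
scene [('fx', 592.254466925235), ('fy', 592.254466925235), ('cx', 309.7356154148642), ('cy', 233.0497315643158), ('eye', array([1442.25361849, -804.00786319,  955.15211253])), ('rotation', array([0.94668633, 0.02332443, 0.90912483]))]
side [('fx', 433.4771435831969), ('fy', 433.4771435831969), ('cx', 317.91790075426206), ('cy', 240.13436540213857), ('eye', array([ 199.56653025, -617.84195405,  633.5877161 ])), ('rotation', array([ 0.87219778,  0.01894861, -0.53555143]))]
```

View pics/scene0.png

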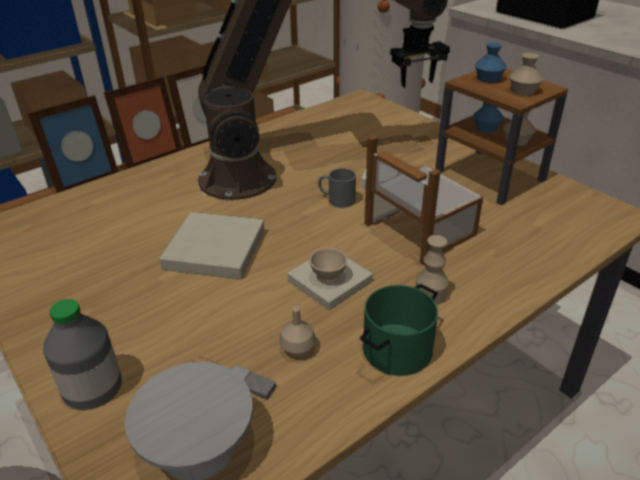

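View pics/side0.png

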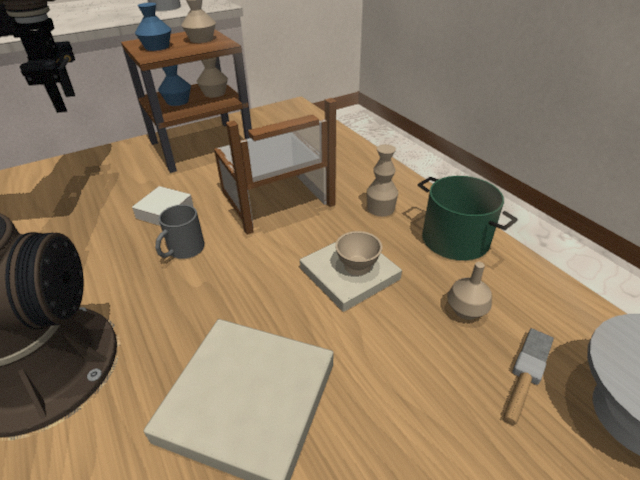

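The scene view shows the case mouth between uprights at about (370,180) and (428,215), with its sash ledge at (400,163). Things that could be taken for the bat:
- large bare slab: scene (213,243), side (245,395)
- slab carrying the bowl: scene (330,278), side (350,272)
- small slab behind the mug: side (163,205)

The slab with the bowl fits the description. I'll check it and its size in a close crop.

```bash
cat > h.py <<'E'
import numpy as np, cv2
from scipy.spatial.transform import Rotation as R
from cell import env, optics
def cam(n):
    s=env.state(); c=optics.read_camera(n)
    if "T_tool_cam" in c:
        T=np.eye(4);T[:3,:3]=R.from_euler("xyz",s["tcp_rot"]).as_matrix();T[:3,3]=s["eef_pos"]
        T=T@np.array(c["T_tool_cam"]); c["eye"]=T[:3,3]; c["M"]=T[:3,:3]
    else: c["M"]=R.from_euler("xyz",c["rotation"]).as_matrix()
    return c
def ray(c,p):
    d=np.array([(p[0]-c["cx"])/c["fx"],-(p[1]-c["cy"])/c["fy"],-1]); return c["M"]@d
def plane(c,p,z):
    d=ray(c,p); return c["eye"]+d*(z-c["eye"][2])/d[2]
def proj(c,P):
    q=c["M"].T@(np.asarray(P,float)-c["eye"]); return np.array([c["cx"]-c["fx"]*q[0]/q[2],c["cy"]+c["fy"]*q[1]/q[2]])
def tri(c1,p1,c2,p2):
    d1,d2=ray(c1,p1),ray(c2,p2); d1/=np.linalg.norm(d1);d2/=np.linalg.norm(d2)
    A=np.c_[d1,-d2]; t=np.linalg.lstsq(A,c2["eye"]-c1["eye"],rcond=None)[0]
    a,b=c1["eye"]+t[0]*d1,c2["eye"]+t[1]*d2; return (a+b)/2,np.linalg.norm(a-b)
E
python3 - <<'E'
from h import *
a=cam("scene");b=cam("side")
for p,q in [((297,312),(478,266)),((437,238),(386,148))]: print(tri(a,p,b,q))
A=a["color"][120:320,270:490]; B=b["color"][90:320,200:420]
# upscale: scene crop x3.4... put side by side
A=cv2.resize(A,(400,364),interpolation=3);B=cv2.resize(B,(400,418),interpolation=3)
o=np.zeros((418,800,3),np.uint8);o[:364,:400]=A;o[:,400:]=B
cv2.imwrite("pics/c1.png",o[:,:,::-1])
# slab size checks
for p in [(203,214),(265,222),(240,267),(163,258)]: print("big",plane(a,p,28)[:2])
E
```

```text
(array([ 706.95455418, -287.60410071,  111.29740936]), np.float64(4.904163180048217))
(array([766.04646335,  58.11730384, 168.45266196]), np.float64(1.903332940800275))
big [ 147.12079723 -205.23206603]
big [292.72342349 -92.68876437]
big [ 415.88997679 -252.50571885]
big [ 258.95343775 -385.27457431]
```

View pics/c1.png

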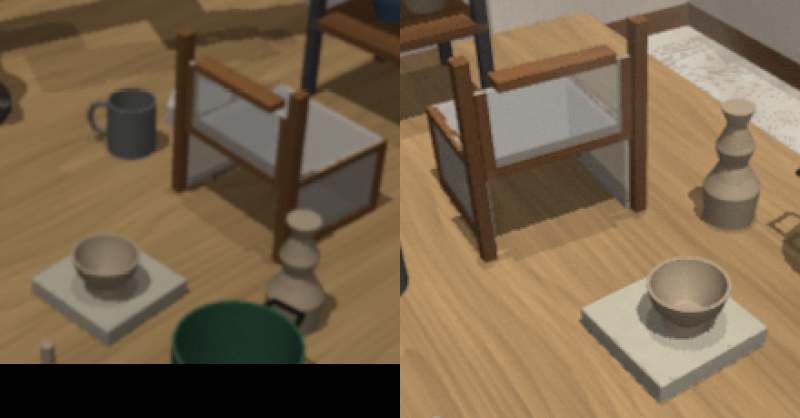

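```bash
python3 - <<'E'
from h import *
a=cam("scene");b=cam("side");k=400/220
S=lambda x,y:(270+x/k,120+y/k)
D=lambda x,y:(200+(x-400)/k,90+y/k)
for n,p,q in [("upL top",(185,35),(458,62)),("upR top",(300,97),(638,21)),("upL bot",(181,190),(488,258)),("upR bot",(283,262),(639,211)),
 ("ledge L",(204,62),(493,80)),("ledge R",(275,104),(612,53)),("vase top",(304,218),(739,107)),("bowl rim",(107,250),(688,275))]:
    P,e=tri(a,S(*p),b,D(*q)); print(n,P.round(1),round(e,1), plane(a,S(*p),0)[:2].round(), plane(b,D(*q),0)[:2].round())
print("bat top scene",[plane(a,S(*p),28)[:2].round() for p in[(33,284),(108,328),(185,286)]])
print("bat top side",[plane(b,D(*p),28)[:2].round() for p in[(582,317),(661,384),(766,329)]])
print("small slab",[plane(b,p,28)[:2].round() for p in[(134,205),(160,188),(193,194),(165,213)]])
for n,c in(("sc",a),("si",b)):
    hsv=cv2.cvtColor(c["color"],cv2.COLOR_RGB2HSV)
    p=(300,278) if n=="sc" else (325,265)
    print(n,hsv[p[1]-1:p[1]+2,p[0]-1:p[0]+2].reshape(-1,3).tolist())
    q=(300,250) if n=="sc" else (300,300)
    print("wood",hsv[q[1],q[0]])
w=cam("wrist");print(w["fx"],w["cx"],w["cy"],w["T_tool_cam"])
E
```

```text
upL top [452.8 147.3 266.2] 5.5 [ 76. 509.] [638. 713.]
upR top [673.8 139.9 265.2] 2.9 [381. 499.] [1018.  691.]
upL bot [452.9 152.1  -3.4] 1.2 [457. 148.] [452. 149.]
upR bot [675.2 141.4  -5.1] 2.4 [678. 138.] [671. 133.]
ledge L [490.  149.9 236.1] 2.1 [179. 461.] [663. 610.]
ledge R [635.8 137.5 237.4] 0.2 [369. 449.] [897. 590.]
vase top [767.8  57.8 165.2] 0.4 [627. 238.] [968. 296.]
bowl rim [ 585.6 -103.2   88.9] 5.5 [500. -35.] [650. -15.]
bat top scene [array([ 521., -181.]), array([ 652., -159.]), array([653., -27.])]
bat top side [array([488., -39.]), array([ 508., -169.]), array([ 650., -162.])]
small slab [array([245., 360.]), array([320., 402.]), array([383., 329.]), array([301., 287.])]
sc [[22, 38, 154], [23, 40, 154], [23, 39, 155], [22, 38, 154], [23, 39, 155], [21, 39, 155], [22, 39, 149], [22, 39, 151], [23, 40, 154]]
wood [ 17 120 140]
si [[23, 41, 199], [23, 39, 197], [21, 40, 199], [24, 39, 196], [23, 41, 197], [22, 41, 197], [22, 40, 198], [21, 40, 197], [22, 42, 196]]
wood [ 17 117 181]
427.42242517892805 315.4804334757969 242.49184015281492 [[-7.12057991e-05  9.64233968e-01  2.65052542e-01  7.52072066e+01]
 [ 9.99999681e-01 -1.42225701e-04  7.86050294e-04  3.65637447e-01]
 [ 7.95633677e-04  2.65052513e-01 -9.64233650e-01  2.06716664e+01]
 [ 0.00000000e+00  0.00000000e+00  0.00000000e+00  1.00000000e+00]]
```

```bash
cat >> h.py <<'E'
def batmask(c,box,vmin):
    h=cv2.cvtColor(c["color"],cv2.COLOR_RGB2HSV); m=((h[...,1]<62)&(h[...,2]>vmin)&(h[...,0]>18)).astype(np.uint8)
    o=np.zeros_like(m);x0,y0,x1,y1=box;o[y0:y1,x0:x1]=m[y0:y1,x0:x1]
    n,l,st,_=cv2.connectedComponentsWithStats(o); return (l==1+np.argmax(st[1:,4])).astype(np.uint8)
def batpose(c,box,vmin,z=28):
    m=batmask(c,box,vmin); ct=max(cv2.findContours(m,0,cv2.CHAIN_APPROX_NONE)[0],key=cv2.contourArea)
    P=np.array([plane(c,q,z)[:2] for q in cv2.convexHull(ct)[:,0]+0.]).astype(np.float32)
    return cv2.minAreaRect(P),m
E
python3 - <<'E'
from h import *
a=cam("scene");b=cam("side")
r,m1=batpose(a,(270,240,390,320),135);print(r,m1.sum())
r,m2=batpose(b,(280,220,420,320),170);print(r,m2.sum())
print("flask base", plane(a,(299,357),0),plane(b,(468,321),0),"neck",tri(a,(296,311),b,(478,264)))
print("brush",[plane(b,p,0)[:2].round() for p in[(512,419),(540,332)]])
o=np.hstack([cv2.resize(x[...,::-1].copy()[y0:y0+100,x0:x0+130],(520,400),interpolation=0)[:,:400] if 0 else cv2.resize(np.where(m[...,None]>0,[255,0,255],x[...,::-1]).astype(np.uint8)[y0:y0+150,x0:x0+200],(400,300)) for x,m,x0,y0 in((a["color"],m1,230,230),(b["color"],m2,300,200))])
cv2.imwrite("pics/c2.png",o)
E
```

```text
((574.9022216796875, -95.11890411376953), (145.82484436035156, 147.97300720214844), 4.7164459228515625) 1068
((573.9893798828125, -92.03361511230469), (146.8563995361328, 148.18600463867188), 4.263664722442627) 2055
flask base [ 725.25607363 -302.99101938    0.        ] [ 690.84765162 -308.97317386    0.        ] neck (array([ 706.0938307 , -288.2430781 ,  115.31403087]), np.float64(7.661980578045602))
brush [array([ 609., -480.]), array([ 782., -394.])]
```

View pics/c2.png

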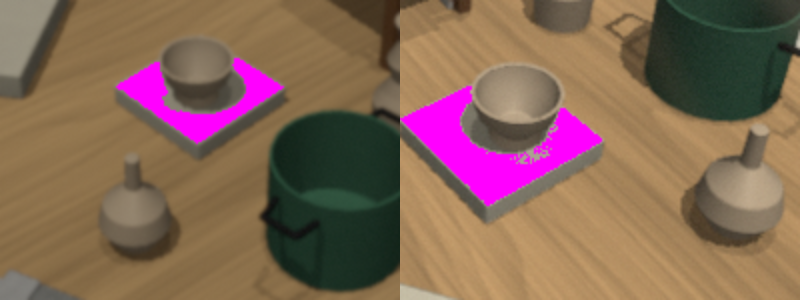

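The slab with the bowl is the bat: magenta top at c2 (200,90), 147 x 148 mm, centre about (574.5,-93.5), yaw 4.5°. The case mouth is near (563,144), facing -y, so its inward axis is about 88° in world. The flask is near (707,-290). I'll lift clear of the uprights, cross over, and turn the tool.

Request:
apply_moves([
  [0, 0, 0, 0, 0, -0.04, 0.095],
  [0, 0, 0, 0, 0, -0.04, 0.095],
  [0, 0, 0, 0, 0, -0.04, 0.095],
  [0, 0, 0, -0.0265, -0.0315, 0, 0.095],
  [0, 0, 7, -0.0265, -0.0315, 0, 0.095],
])

```text
t: 0.87
eef_pos: [218.8, 519.9, 526.7]
tcp_rot: [3.137, 0.0, 2.719]
ft_force: [0.9, -0.0, -1.5]
opening: 0.998
```

Request:
apply_moves([
  [0, 0, 0, -0.03, -0.028, 0, 0.095],
  [0, 0, 0, -0.03, -0.028, 0, 0.095],
  [0, 0, 0, -0.03, -0.028, 0, 0.095],
  [0, 0, 0, -0.03, -0.028, 0, 0.095],
  [0, 0, 0, -0.03, -0.028, 0, 0.095],
])

```text
t: 1.28
eef_pos: [297.8, 328.7, 524.9]
tcp_rot: [3.141, 0.0, 2.715]
ft_force: [0.9, -0.0, -0.1]
opening: 0.997
```

Request:
apply_moves([
  [0, 0, 0, -0.03, -0.028, 0, 0.095],
  [0, 0, 0, -0.03, -0.028, 0, 0.095],
  [0, 0, 0, -0.03, -0.028, 0, 0.095],
  [0, 0, 0, -0.03, -0.028, 0, 0.095],
  [0, 0, 0, -0.03, -0.028, 0, 0.095],
])

```text
t: 1.7
eef_pos: [376.3, 139.2, 525.1]
tcp_rot: [3.141, 0.001, 2.715]
ft_force: [0.9, 1.1, -0.7]
opening: 0.997
```

Request:
apply_moves([
  [0, 0, 0, -0.03, -0.028, 0, 0.095],
  [0, 0, 0, -0.03, -0.028, 0, 0.095],
  [0, 0, 0, -0.03, -0.028, 0, 0.095],
  [0, 0, 0, -0.03, -0.028, 0, 0.095],
  [0, 0, 0, -0.03, -0.028, 0, 0.095],
])

```text
t: 2.12
eef_pos: [455.0, -50.6, 525.0]
tcp_rot: [3.141, 0.001, 2.714]
ft_force: [0.6, 1.2, 0.4]
opening: 1.003
```

Request:
apply_moves([
  [0, 0, 0, -0.03, -0.028, 0, 0.095],
  [0, 0, 0, -0.03, -0.028, 0, 0.095],
  [0, 0, 0, -0.03, -0.028, 0, 0.095],
  [0, 0, 0, -0.03, -0.028, 0, 0.095],
  [0, 0, 0, -0.03, -0.028, 0, 0.095],
])

```text
t: 2.53
eef_pos: [533.7, -240.1, 524.7]
tcp_rot: [3.141, 0.0, 2.714]
ft_force: [0.7, 0.4, 0.2]
opening: 1.002
```

Request:
apply_moves([
  [0, 0, 7, 0, 0, 0, 0.095],
  [0, 0, 7, 0, 0, 0, 0.095],
  [0, 0, 7, 0, 0, 0, 0.095],
  [0, 0, 7, 0, 0, 0, 0.095],
  [0, 0, 7, 0, 0, 0, 0.095],
])

```text
t: 2.95
eef_pos: [533.4, -238.2, 524.6]
tcp_rot: [-3.142, -0.0, 2.097]
ft_force: [-0.4, 0.3, -0.5]
opening: 0.996
```

Request:
apply_moves([
  [0, 0, 7, 0, 0, 0, 0.095],
  [0, 0, 7, 0, 0, 0, 0.095],
  [0, 0, 7, 0, 0, 0, 0.095],
  [0, 0, 7, 0, 0, 0, 0.095],
  [0, 0, 0, 0, 0, 0, 0.095],
])

```text
t: 3.37
eef_pos: [533.4, -238.0, 524.7]
tcp_rot: [3.141, -0.0, 1.609]
ft_force: [0.1, -0.8, 0.1]
opening: 0.997
```

Request:
apply_moves([
  [0, 0, 4, 0, 0, 0, 0.095],
  [0, 7, 0, 0, 0, 0, 0.095],
  [0, 7, 0, 0, 0, 0, 0.095],
  [0, 7, 0, 0, 0, 0, 0.095],
  [0, 7, 0, 0, 0, 0, 0.095],
])

```text
t: 3.78
eef_pos: [533.4, -238.0, 525.0]
tcp_rot: [3.138, -0.495, 1.552]
ft_force: [-0.2, 0.2, -0.5]
opening: 0.998
```

Request:
apply_moves([
  [0, 7, 0, 0, 0, 0, 0.095],
  [0, 7, 0, 0, 0, 0, 0.095],
  [0, 7, 0, 0, 0, 0, 0.095],
  [0, 6, 0, 0, 0, 0, 0.095],
  [0, 0, 0, 0, 0, 0, 0.095],
])

```text
t: 4.2
eef_pos: [533.4, -238.5, 524.1]
tcp_rot: [3.137, -0.966, 1.551]
ft_force: [0.0, -0.6, 0.1]
opening: 0.998
```

```bash
python3 - <<'E'
from h import *
s=env.state();print(s["joints"],s["eef_pos"]);M=R.from_euler("xyz",s["tcp_rot"]).as_matrix();print(M.round(3))
w=cam("wrist");cv2.imwrite("pics/w1.png",w["color"][:,:,::-1])
np.save("w1.npy",np.array([dict((k,v) for k,v in w.items())],dtype=object))
E
```

```text
[-0.6293891   0.40480057  1.47352381  0.7804003   1.84717874 -0.62027   ] [ 533.43461489 -238.45310979  524.06241722]
[[ 0.012  1.     0.021]
 [ 0.569 -0.024  0.822]
 [ 0.822  0.002 -0.569]]
```

View pics/w1.png

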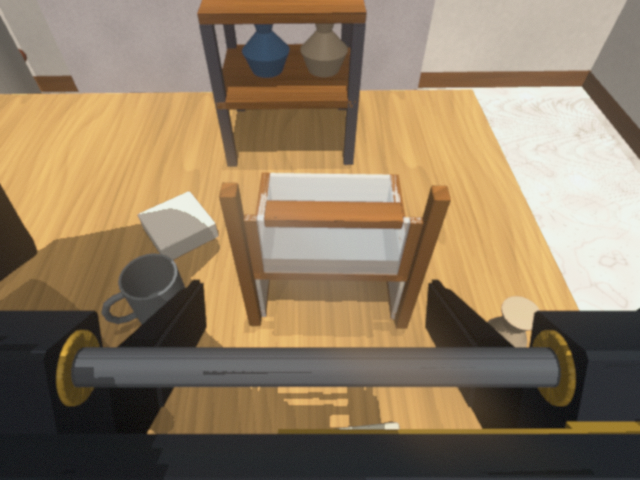

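```bash
python3 - <<'E'
from h import *
w=np.load("w1.npy",allow_pickle=True)[0]
for p,z in [((248,327),0),((261,324),0),((395,325),0),((408,329),0),((221,186),270),((239,185),270),((430,187),270),((448,188),270),((266,204),237),((402,204),237),((266,226),237),((402,226),237)]: print(p,z,plane(w,p,z)[:2].round(1))
E
```

```text
(248, 327) 0 [441.9 137.5]
(261, 324) 0 [461.1 142.1]
(395, 325) 0 [662.9 135.9]
(408, 329) 0 [681.4 128.7]
(221, 186) 270 [444.6 153.3]
(239, 185) 270 [463.1 154.4]
(430, 187) 270 [661.7 147.2]
(448, 188) 270 [680.  145.3]
(266, 204) 237 [488.1 159.1]
(402, 204) 237 [639.  155.9]
(266, 226) 237 [489.8 126.1]
(402, 226) 237 [634. 123.]
```

Request:
apply_moves([
  [0, 0, 0, -0.0222, 0.0085, -0.032, 0.095],
  [0, 0, 0, -0.0222, 0.0085, -0.032, 0.095],
  [0, 0, 0, -0.0222, 0.0085, -0.032, 0.095],
  [0, 0, 0, -0.0329, 0, 0.0228, 0.095],
  [0, 0, 0, -0.0329, 0, 0.0228, 0.095],
])

```text
t: 4.67
eef_pos: [555.8, -357.7, 445.4]
tcp_rot: [3.132, -0.952, 1.553]
ft_force: [1.3, -0.6, -0.9]
opening: 0.997
```

Request:
apply_moves([
  [0, 0, 0, -0.0329, 0, 0.0228, 0.095],
  [0, 0, 0, -0.0329, 0, 0.0228, 0.095],
  [0, 0, 0, -0.0329, 0, 0.0228, 0.095],
  [0, 0, 0, -0.0329, 0, 0.0228, 0.095],
  [0, 0, 0, 0, 0, 0, 0.095],
])

```text
t: 5.08
eef_pos: [555.2, -356.0, 278.1]
tcp_rot: [-3.13, -0.962, 1.539]
ft_force: [0.0, -0.5, -0.3]
opening: 0.999
```

```bash
cat >> h.py <<'E'
def tip():
    s=env.state();M=R.from_euler("xyz",s["tcp_rot"]).as_matrix();return s["eef_pos"]+190*M[:,2],M,s
E
python3 - <<'E'
from h import *
t,M,s=tip();print(t,s["eef_pos"],s["joints"]);print(M.round(3))
c=cam("side");cv2.imwrite("pics/s1.png",c["color"][:,:,::-1])
E
```

```text
[ 558.04347369 -200.20100437  169.38973209] [ 555.18678697 -356.00685241  278.09289238] [-0.74689768  0.7629247   1.50174433  0.65965533  1.62474291 -0.95098607]
[[ 0.018  1.     0.015]
 [ 0.572 -0.023  0.82 ]
 [ 0.82  -0.006 -0.572]]
```

View pics/s1.png

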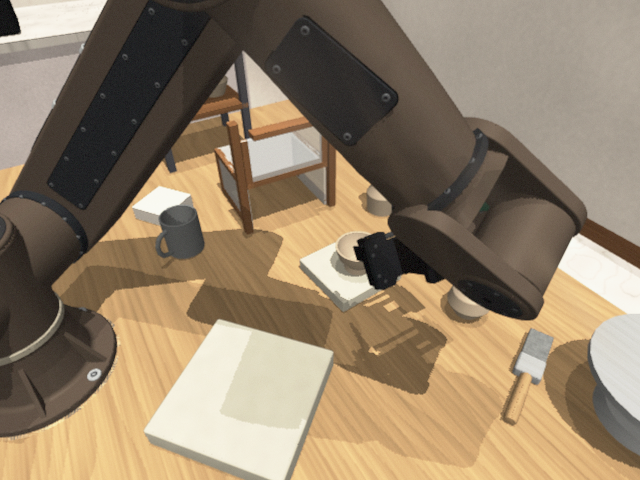

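```bash
python3 - <<'E'
from h import *
c=cam("scene");b=cam("side");cv2.imwrite("pics/c3.png",cv2.resize(c["color"][150:450,150:550,::-1],(800,600)))
for P in[(555,-356,278),(558,-200,169),(707,-290,0),(707,-290,120),(667,-290,160),(555,-356,118)]:print(P,proj(c,P).round(),(proj(c,P)-[150,150])*2,proj(b,P).round())
E
```

```text
(555, -356, 278) [222. 225.] [144.37734762 149.21621562] [462. 247.]
(558, -200, 169) [288. 240.] [276.26374478 179.01683302] [381. 244.]
(707, -290, 0) [299. 349.] [297.41225601 398.45936427] [467. 311.]
(707, -290, 120) [297. 308.] [293.41284552 316.99573458] [481. 264.]
(667, -290, 160) [284. 284.] [268.66831336 267.64127841] [469. 255.]
(555, -356, 118) [230. 285.] [160.5776495  270.27269652] [441. 329.]
```

View pics/c3.png

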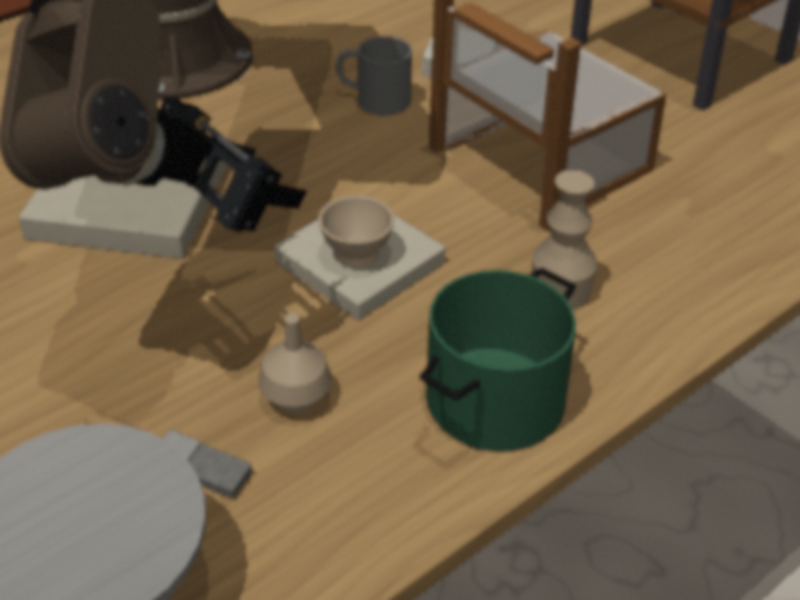

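Request:
apply_moves([
  [0, 0, 0, -0.0329, 0, 0.0228, 0.095],
  [0, 0, 0, -0.0329, 0, 0.0228, 0.095],
  [0, 0, 0, -0.0329, 0, 0.0228, 0.095],
  [0, 0, 0, -0.02, 0, 0.014, 0.095],
  [0, 0, 0, 0, 0, 0, 0.095],
])

```text
t: 5.65
eef_pos: [555.9, -357.2, 138.8]
tcp_rot: [-3.139, -0.96, 1.544]
ft_force: [-0.0, 0.1, -0.4]
opening: 0.997
```

```bash
python3 - <<'E'
from h import *
t,M,s=tip();print(t,s["eef_pos"],s["ft_force"]);print(M.round(3))
E
```

```text
[ 559.61222418 -201.54240432   29.85639623] [ 555.89922552 -357.18466316  138.76783228] [-0.01777614  0.07005207 -0.44169312]
[[ 0.015  1.     0.02 ]
 [ 0.573 -0.025  0.819]
 [ 0.819 -0.001 -0.573]]
```

Request:
apply_moves([
  [0, 0, 0, -0.0155, 0, 0.0108, 0.095],
  [0, 0, 0, 0.0057, 0, 0.0082, 0.095],
  [0, 0, 0, 0.0029, 0, 0.0041, 0.095],
  [0, 0, 0, 0.0023, 0, 0.0033, 0.095],
  [0, 0, 0, 0.0023, 0, 0.0033, 0.095],
])

```text
t: 6.07
eef_pos: [557.0, -333.8, 124.1]
tcp_rot: [3.137, -0.958, 1.55]
ft_force: [-2.5, -5.7, 3.3]
opening: 0.998
```

Request:
apply_moves([
  [0, 0, 0, 0.0023, 0, 0.0033, 0.095],
  [0, 0, 0, 0.0023, 0, 0.0033, 0.095],
  [0, 0, 0, 0.0023, 0, 0.0033, 0.095],
  [0, 0, 0, 0.0023, 0, 0.0033, 0.095],
  [0, 0, 0, 0.0023, 0, 0.0033, 0.095],
])

```text
t: 6.48
eef_pos: [557.0, -313.9, 121.7]
tcp_rot: [3.141, -0.96, 1.545]
ft_force: [-1.0, -4.6, 2.7]
opening: 1.002
```

```bash
python3 - <<'E'
from h import *
t,M,s=tip();print(t,s["eef_pos"],s["ft_force"]);print(M.round(3))
a=cam("scene")
print(batpose(a,(270,220,390,320),135)[0])
E
```

```text
[ 561.02289154 -158.28413797   12.71897312] [ 556.9846408  -313.85877462  121.71541785] [-0.96332449 -4.62999123  2.7155033 ]
[[ 0.015  1.     0.021]
 [ 0.573 -0.026  0.819]
 [ 0.819  0.    -0.574]]
((581.677978515625, -80.98989868164062), (150.49981689453125, 148.94317626953125), 88.30770111083984)
```

Request:
apply_moves([
  [0, 0, 0, 0.0029, -0.0004, 0.0041, 0.095],
  [0, 0, 0, 0.004, -0.0005, 0.0057, 0.095],
  [0, 0, 0, 0.004, -0.0005, 0.0057, 0.095],
  [0, 0, 0, 0.004, -0.0005, 0.0057, 0.095],
  [0, 0, 0, 0.004, -0.0005, 0.0057, 0.095],
])

```text
t: 6.95
eef_pos: [555.6, -281.0, 121.7]
tcp_rot: [3.14, -0.959, 1.545]
ft_force: [0.1, -4.9, 2.9]
opening: 1.0
```

Request:
apply_moves([
  [0, 0, 0, 0.004, -0.0005, 0.0057, 0.095],
  [0, 0, 0, 0.004, -0.0005, 0.0057, 0.095],
  [0, 0, 0, 0.004, -0.0005, 0.0057, 0.095],
  [0, 0, 0, 0.004, -0.0005, 0.0057, 0.095],
  [0, 0, 0, 0.0029, -0.0004, 0.0041, 0.095],
])

```text
t: 7.37
eef_pos: [553.8, -247.3, 121.6]
tcp_rot: [-3.141, -0.96, 1.545]
ft_force: [-0.0, -4.7, 1.4]
opening: 0.998
```

```bash
python3 - <<'E'
from h import *
t,M,s=tip();print(t,s["ft_force"]);print(M.round(3))
a=cam("scene");r,m=batpose(a,(270,200,430,320),135)
print(r);cv2.imwrite("pics/c4.png",cv2.resize(a["color"][100:325,200:500,::-1],(600,450)))
E
```

```text
[557.74815452 -91.67212628  12.68081098] [-0.03446174 -4.68084695  1.41720667]
[[ 0.015  1.     0.021]
 [ 0.573 -0.025  0.819]
 [ 0.819 -0.    -0.573]]
((578.3711547851562, -14.720085144042969), (149.7271728515625, 148.91017150878906), 88.21343231201172)
```

View pics/c4.png

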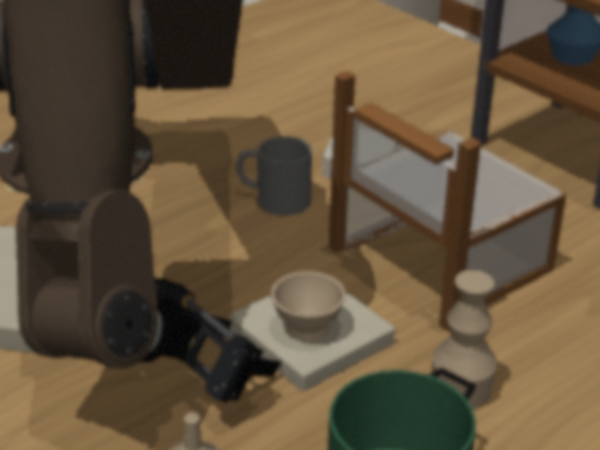

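Request:
apply_moves([
  [0, 0, 0, 0.0029, -0.0004, 0.0041, 0.095],
  [0, 0, 0, 0.004, -0.0005, 0.0057, 0.095],
  [0, 0, 0, 0.004, -0.0005, 0.0057, 0.095],
  [0, 0, 0, 0.004, -0.0005, 0.0057, 0.095],
  [0, 0, 0, 0.004, -0.0005, 0.0057, 0.095],
])

```text
t: 7.83
eef_pos: [552.3, -214.7, 121.7]
tcp_rot: [3.142, -0.96, 1.545]
ft_force: [0.7, -4.5, 1.0]
opening: 1.001
```

Request:
apply_moves([
  [0, 0, 0, 0.004, -0.0005, 0.0057, 0.095],
  [0, 0, 0, 0.004, -0.0005, 0.0057, 0.095],
  [0, 0, 0, 0.004, -0.0005, 0.0057, 0.095],
  [0, 0, 0, 0.004, -0.0005, 0.0057, 0.095],
  [0, 0, 0, 0.004, -0.0005, 0.0057, 0.095],
])

```text
t: 8.25
eef_pos: [550.6, -179.7, 121.8]
tcp_rot: [-3.142, -0.96, 1.545]
ft_force: [0.3, -5.0, -0.5]
opening: 0.999
```

Request:
apply_moves([
  [0, 0, 0, 0.004, -0.0005, 0.0057, 0.095],
  [0, 0, 0, 0.004, -0.0005, 0.0057, 0.095],
  [0, 0, 0, 0.004, -0.0005, 0.0057, 0.095],
  [0, 0, 0, 0.004, -0.0005, 0.0057, 0.095],
  [0, 0, 0, 0.0029, -0.0004, 0.0041, 0.095],
])

```text
t: 8.67
eef_pos: [549.1, -146.6, 121.8]
tcp_rot: [-3.141, -0.96, 1.545]
ft_force: [1.0, -3.1, -0.7]
opening: 1.002
```

```bash
python3 - <<'E'
from h import *
t,M,s=tip();print(t,s["ft_force"],s["joints"]);print(M.round(3))
a=cam("scene");r,m=batpose(a,(270,200,430,320),135);print(r)
b=cam("side")
o=np.hstack([cv2.resize(x[...,::-1],(400,400)) for x in(a["color"][120:270,280:430],b["color"][120:270,210:360])])
cv2.imwrite("pics/c5.png",o)
E
```

```text
[552.97937481   9.01166095  12.85995813] [ 0.96798172 -3.10244307 -0.73033719] [-0.48437465  0.89758564  1.83199984  0.91722973  1.18096424 -1.17202128]
[[ 0.015  1.     0.021]
 [ 0.573 -0.025  0.819]
 [ 0.819 -0.    -0.573]]
((579.7125244140625, 84.7771224975586), (146.44073486328125, 135.99053955078125), 88.16985321044922)
```

View pics/c5.png

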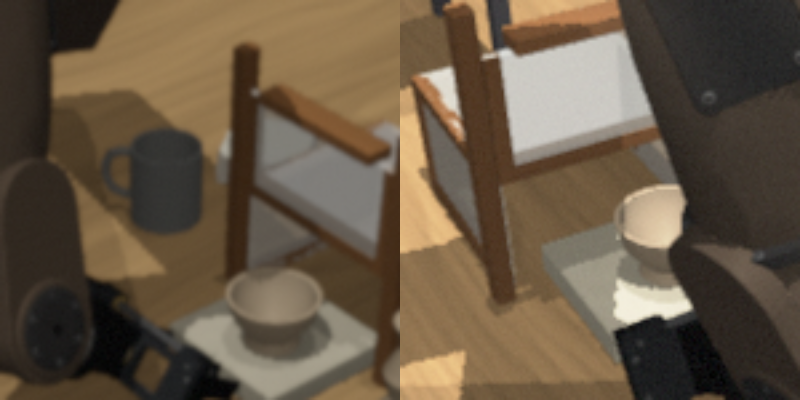

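Request:
apply_moves([
  [0, 0, 0, 0.0029, -0.0004, 0.0041, 0.095],
  [0, 0, 0, 0.004, -0.0005, 0.0057, 0.095],
  [0, 0, 0, 0.004, -0.0005, 0.0057, 0.095],
  [0, 0, 0, 0.004, -0.0005, 0.0057, 0.095],
  [0, 0, 0, 0.004, -0.0005, 0.0057, 0.095],
])

```text
t: 9.18
eef_pos: [547.6, -113.9, 121.9]
tcp_rot: [3.141, -0.96, 1.545]
ft_force: [0.5, -3.9, 0.8]
opening: 1.001
```

Request:
apply_moves([
  [0, 0, 0, 0.004, -0.0005, 0.0057, 0.095],
  [0, 0, 0, 0.004, -0.0005, 0.0057, 0.095],
  [0, 0, 0, 0.004, -0.0005, 0.0057, 0.095],
  [0, 0, 0, 0.004, -0.0005, 0.0057, 0.095],
  [0, 0, 0, 0.0029, -0.0004, 0.0041, 0.095],
])

```text
t: 9.6
eef_pos: [545.9, -80.7, 121.9]
tcp_rot: [-3.141, -0.96, 1.545]
ft_force: [0.6, -3.7, -1.1]
opening: 0.998
```

```bash
python3 - <<'E'
from h import *
t,M,s=tip();print(t,s["ft_force"],s["joints"]);print(M.round(3))
w=cam("wrist");a=cam("scene")
o=np.hstack([cv2.resize(a["color"][120:270,280:430,::-1],(360,360)),cv2.resize(w["color"][...,::-1],(440,360))])
cv2.imwrite("pics/c6.png",o)
E
```

```text
[549.82763905  74.91325758  12.97780657] [ 0.63903497 -3.74473394 -1.05015262] [-0.38205437  0.88508813  1.89286628  1.01989879  1.12174809 -1.19163553]
[[ 0.015  1.     0.02 ]
 [ 0.573 -0.025  0.819]
 [ 0.819 -0.    -0.573]]
```

View pics/c6.png

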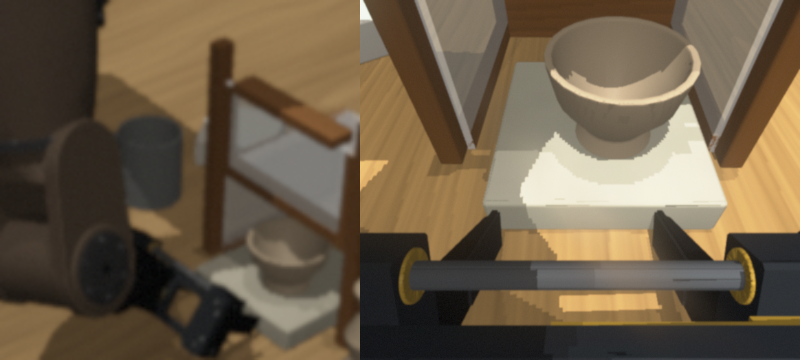

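Request:
apply_moves([
  [0, 0, 0, 0.0029, -0.0004, 0.0041, 0.095],
  [0, 0, 0, 0.004, -0.0005, 0.0057, 0.095],
  [0, 0, 0, 0.004, -0.0005, 0.0057, 0.095],
  [0, 0, 0, 0.004, -0.0005, 0.0057, 0.095],
  [0, 0, 0, 0.004, -0.0005, 0.0057, 0.095],
])

```text
t: 10.12
eef_pos: [544.4, -48.1, 122.0]
tcp_rot: [3.141, -0.96, 1.545]
ft_force: [0.5, -3.6, 0.0]
opening: 0.999
```

Request:
apply_moves([
  [0, 0, 0, 0.004, -0.0005, 0.0057, 0.095],
  [0, 0, 0, 0.004, -0.0005, 0.0057, 0.095],
  [0, 0, 0, 0.004, -0.0005, 0.0057, 0.095],
  [0, 0, 0, 0.0029, -0.0004, 0.0041, 0.095],
  [0, 0, 0, 0.0023, 0, 0.0033, 0.095],
])

```text
t: 10.53
eef_pos: [543.2, -18.0, 122.0]
tcp_rot: [-3.141, -0.96, 1.546]
ft_force: [-0.8, -4.0, -0.6]
opening: 1.001
```

```bash
python3 - <<'E'
from h import *
t,M,s=tip();print(t,s["ft_force"]);print(M.round(3))
w=cam("wrist");a=cam("side")
o=np.hstack([cv2.resize(a["color"][90:250,200:360,::-1],(360,360)),cv2.resize(w["color"][...,::-1],(440,360))])
cv2.imwrite("pics/c7.png",o)
E
```

```text
[547.10924766 137.59854953  13.05990301] [-0.75220223 -4.04164357 -0.5509429 ]
[[ 0.014  1.     0.02 ]
 [ 0.573 -0.025  0.819]
 [ 0.819 -0.    -0.574]]
```

View pics/c7.png

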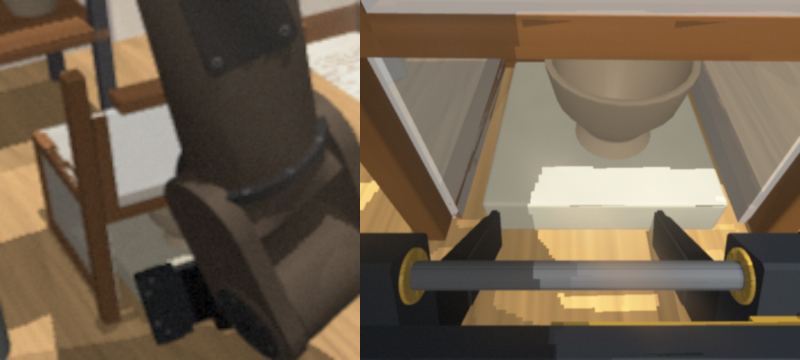

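Request:
apply_moves([
  [0, 0, 0, 0.0023, 0, 0.0033, 0.095],
  [0, 0, 0, 0.0023, 0, 0.0033, 0.095],
  [0, 0, 0, 0.0023, 0, 0.0033, 0.095],
  [0, 0, 0, 0.0023, 0, 0.0033, 0.095],
  [0, 0, 0, 0.0023, 0, 0.0033, 0.095],
])

```text
t: 11.05
eef_pos: [543.9, 1.7, 122.0]
tcp_rot: [3.141, -0.96, 1.545]
ft_force: [0.2, -3.0, 0.6]
opening: 0.999
```

Request:
apply_moves([
  [0, 0, 0, 0.0012, 0, 0.0016, 0.095],
  [0, 0, 0, 0.0012, 0, 0.0016, 0.095],
  [0, 0, 0, 0.0012, 0, 0.0016, 0.095],
  [0, 0, 0, 0.0012, 0, 0.0016, 0.095],
  [0, 0, 0, 0, 0, 0, 0.095],
])

```text
t: 11.47
eef_pos: [544.0, 9.7, 122.2]
tcp_rot: [-3.141, -0.96, 1.545]
ft_force: [0.6, -1.4, -1.2]
opening: 1.0
```

Request:
apply_moves([
  [0, 0, 0, 0.0009, 0, 0.0012, 0.095],
  [0, 0, 0, 0.0009, 0, 0.0012, 0.095],
  [0, 0, 0, 0.0009, 0, 0.0012, 0.095],
  [0, 0, 0, 0.0009, 0, 0.0012, 0.095],
])

```text
t: 11.8
eef_pos: [544.2, 15.5, 122.4]
tcp_rot: [-3.141, -0.96, 1.545]
ft_force: [-0.1, -2.5, -1.7]
opening: 1.004
```

Request:
apply_moves([
  [0, 0, 0, 0.0009, 0, 0.0012, 0.095],
  [0, 0, 0, 0.0009, 0, 0.0012, 0.095],
])

```text
t: 11.97
eef_pos: [543.9, 17.5, 122.4]
tcp_rot: [-3.141, -0.958, 1.545]
ft_force: [-10.3, -32.2, 4.0]
opening: 0.999
```

The wrist force in y jumped to -32 N with the tip at y≈173, against a predicted 172, so the bat bears on the back wall. I'll back straight out and look.

Request:
apply_moves([
  [0, 0, 0, -0.0012, 0, -0.0016, 0.095],
  [0, 0, 0, -0.0057, 0, -0.0082, 0.095],
  [0, 0, 0, -0.0115, 0, -0.0164, 0.095],
  [0, 0, 0, -0.0115, 0, -0.0164, 0.095],
  [0, 0, 0, -0.0115, 0, -0.0164, 0.095],
])

```text
t: 12.38
eef_pos: [542.4, -54.6, 122.6]
tcp_rot: [3.141, -0.961, 1.546]
ft_force: [-1.0, -0.2, 0.7]
opening: 0.998
```

```bash
python3 - <<'E'
from h import *
t,M,s=tip();print(t,s["ft_force"]);print(M.round(3))
w=cam("wrist");np.save("w2.npy",np.array([w],dtype=object))
for P in [(566-75,254-75,28),(566+75,254-80,28),(566-95,300,0)]:print(P,proj(w,P))
cv2.imwrite("pics/w2.png",w["color"][...,::-1])
E
```

```text
[546.22428666 101.11631298  13.78069407] [-0.96793422 -0.1882913   0.72381874]
[[ 0.014  1.     0.02 ]
 [ 0.573 -0.025  0.819]
 [ 0.82   0.    -0.573]]
(491, 179, 28) [205.9703364  162.46239181]
(641, 174, 28) [497.36238053 164.16762726]
(471, 300, 0) [208.95025041  86.82837751]
```

View pics/w2.png

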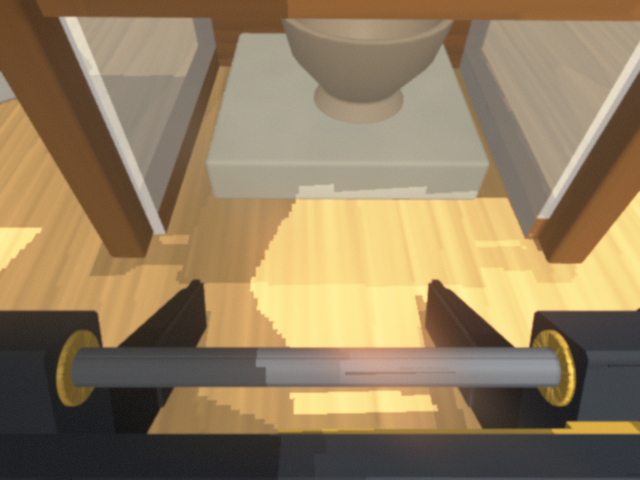

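The bat sits centred in the case with its front edge from (209,162) to (487,165), roughly parallel to the mouth. The bowl is upright on it, foot at (358,100).

```bash
python3 - <<'E'
from h import *
w=np.load("w2.npy",allow_pickle=True)[0]
for p,z in[((209,162),28),((487,165),28),((214,195),0),((480,198),0),((240,34),28),((452,38),28),((110,257),0),((150,257),0),((549,263),0),((586,263),0),((358,115),28)]:print(p,z,plane(w,p,z)[:2].round(1))
E
```

```text
(209, 162) 28 [492.5 179.3]
(487, 165) 28 [635.5 173.5]
(214, 195) 0 [489.4 184. ]
(480, 198) 0 [641.4 177.8]
(240, 34) 28 [495.8 323.5]
(452, 38) 28 [649.6 313.5]
(110, 257) 0 [442.4 140.2]
(150, 257) 0 [462.7 139.7]
(549, 263) 0 [663.5 131. ]
(586, 263) 0 [682.  130.5]
(358, 115) 28 [573.2 219.3]
```

Request:
apply_moves([
  [0, 0, 0, -0.0143, 0.0163, -0.0205, 0.095],
  [0, 0, 0, 0.0328, 0, -0.0229, 0.095],
  [0, 0, 0, 0.0328, 0, -0.0229, 0.095],
  [0, 0, 0, 0.0328, 0, -0.0229, 0.095],
  [0, 0, 0, 0.0328, 0, -0.0229, 0.095],
])

```text
t: 12.85
eef_pos: [557.8, -79.2, 284.1]
tcp_rot: [-3.139, -0.961, 1.543]
ft_force: [-0.0, -0.4, 1.3]
opening: 0.999
```

Request:
apply_moves([
  [0, 0, 0, 0.0328, 0, -0.0229, 0.095],
  [0, 0, 0, 0.0328, 0, -0.0229, 0.095],
  [0, 0, 0, 0.0328, 0, -0.0229, 0.095],
  [0, 0, 0, 0, 0, 0, 0.095],
])

```text
t: 13.18
eef_pos: [558.0, -78.7, 409.8]
tcp_rot: [3.125, -0.958, 1.56]
ft_force: [0.4, 0.2, -0.2]
opening: 1.002
```

```bash
python3 - <<'E'
from h import *
t,M,s=tip();print(t,s["ft_force"]);print(M.round(3));v=np.array([562.5,147,270])-t;print(v,M.T@v)
a=cam("scene");b=cam("side");w=cam("wrist")
def woodmask(c):
    h=cv2.cvtColor(c["color"],cv2.COLOR_RGB2HSV);return h
# ledge orange in wrist view: bounding rows along columns near the middle
h=cv2.cvtColor(w["color"],cv2.COLOR_RGB2HSV)
m=((h[...,0]<16)&(h[...,1]>150)&(h[...,2]>60)).astype(np.uint8)
n,l,st,_=cv2.connectedComponentsWithStats(m);print([tuple(x) for x in st[1:] if x[4]>300])
E
```

```text
[562.92743141  76.67160234 300.56268602] [ 0.41233327  0.244462   -0.19472877]
[[ 0.006  1.     0.026]
 [ 0.575 -0.025  0.818]
 [ 0.818  0.01  -0.575]]
[ -0.42743141  70.32839766 -30.56268602] [15.44274912 -2.47153082 75.07167926]
[(np.int32(179), np.int32(31), np.int32(173), np.int32(63), np.int32(6565)), (np.int32(106), np.int32(211), np.int32(60), np.int32(104), np.int32(2315)), (np.int32(464), np.int32(216), np.int32(59), np.int32(99), np.int32(2567)), (np.int32(357), np.int32(219), np.int32(77), np.int32(65), np.int32(2371)), (np.int32(193), np.int32(225), np.int32(59), np.int32(58), np.int32(1748)), (np.int32(160), np.int32(270), np.int32(26), np.int32(26), np.int32(317))]
```

Request:
apply_moves([
  [0, 0, 0, 0.0201, -0.001, 0.0286, 0.095],
  [0, 0, 0, 0.0201, -0.001, 0.0286, 0.095],
  [0, 0, 0, -0.0164, 0, 0.0115, 0.095],
  [0, 0, 0, 0, 0, 0, 0.095],
])

```text
t: 13.67
eef_pos: [557.3, -7.4, 378.8]
tcp_rot: [-3.131, -0.961, 1.539]
ft_force: [-0.3, -0.4, -0.3]
opening: 1.0
```

```bash
python3 - <<'E'
from h import *
t,M,s=tip();print(t,s["ft_force"]);print(M.round(3))
E
```

```text
[560.24926696 148.25062981 269.96990727] [-0.30684923 -0.37949853 -0.31608882]
[[ 0.018  1.     0.015]
 [ 0.573 -0.023  0.819]
 [ 0.82  -0.006 -0.573]]
```

Request:
apply_moves([
  [0, 0, 0, -0.0049, 0, 0.0034, 0.095],
  [0, 0, 0, -0.0049, 0, 0.0034, 0.095],
  [0, 0, 0, -0.0049, 0, 0.0034, 0.095],
  [0, 0, 0, -0.0049, 0, 0.0034, 0.095],
  [0, 0, 0, -0.0049, 0, 0.0034, 0.095],
])

```text
t: 14.08
eef_pos: [558.0, -9.5, 352.5]
tcp_rot: [3.141, -0.96, 1.545]
ft_force: [-0.7, -2.7, 2.8]
opening: 0.999
```

Request:
apply_moves([
  [0, 0, 0, -0.0049, 0, 0.0034, 0.095],
  [0, 0, 0, -0.0049, 0, 0.0034, 0.095],
  [0, 0, 0, -0.0049, 0, 0.0034, 0.095],
])

```text
t: 14.33
eef_pos: [558.0, -9.3, 334.6]
tcp_rot: [3.14, -0.96, 1.546]
ft_force: [-0.2, -3.1, 3.8]
opening: 1.002
```

Request:
apply_moves([
  [0, 0, 0, -0.0049, 0, 0.0034, 0.095],
  [0, 0, 0, -0.0049, 0, 0.0034, 0.095],
  [0, 0, 0, -0.0049, 0, 0.0034, 0.095],
  [0, 0, 0, -0.0049, 0, 0.0034, 0.095],
  [0, 0, 0, -0.0049, 0, 0.0034, 0.095],
])

```text
t: 14.75
eef_pos: [557.9, -9.1, 304.6]
tcp_rot: [3.141, -0.96, 1.545]
ft_force: [1.3, -1.7, 4.4]
opening: 0.995
```

Request:
apply_moves([
  [0, 0, 0, -0.0049, 0, 0.0034, 0.095],
  [0, 0, 0, -0.0049, 0, 0.0034, 0.095],
  [0, 0, 0, -0.0049, 0, 0.0034, 0.095],
  [0, 0, 0, -0.0049, 0, 0.0034, 0.095],
  [0, 0, 0, -0.0049, 0, 0.0034, 0.095],
])

```text
t: 15.17
eef_pos: [557.9, -9.2, 274.7]
tcp_rot: [3.141, -0.96, 1.545]
ft_force: [2.3, -1.8, 3.5]
opening: 1.002
```

Request:
apply_moves([
  [0, 0, 0, -0.0033, 0, 0.0023, 0.095],
  [0, 0, 0, -0.0033, 0, 0.0023, 0.095],
  [0, 0, 0, -0.0016, 0, 0.0011, 0.095],
  [0, 0, 0, -0.0016, 0, 0.0011, 0.095],
])

```text
t: 15.5
eef_pos: [557.9, -9.2, 263.1]
tcp_rot: [-3.141, -0.96, 1.545]
ft_force: [1.2, -1.0, 3.1]
opening: 0.997
```

Request:
apply_moves([
  [0, 0, 0, -0.0025, 0, 0.0017, 0.095],
  [0, 0, 0, -0.0025, 0, 0.0017, 0.095],
  [0, 0, 0, -0.0025, 0, 0.0017, 0.095],
  [0, 0, 0, -0.0012, 0, 0.0009, 0.095],
])

```text
t: 15.83
eef_pos: [557.8, -9.3, 252.4]
tcp_rot: [-3.141, -0.96, 1.545]
ft_force: [1.6, -0.2, 3.0]
opening: 1.002
```

Request:
apply_moves([
  [0, 0, 0, -0.0008, 0, 0.0006, 0.095],
  [0, 0, 0, -0.0008, 0, 0.0006, 0.095],
])

```text
t: 16.0
eef_pos: [557.9, -9.3, 250.7]
tcp_rot: [-3.142, -0.96, 1.545]
ft_force: [1.5, -1.7, 3.8]
opening: 0.993
```

Request:
apply_moves([
  [0, 0, 0, -0.0008, 0, 0.0006, 0.095],
  [0, 0, 0, -0.0008, 0, 0.0006, 0.095],
])

```text
t: 16.17
eef_pos: [557.9, -9.2, 248.8]
tcp_rot: [3.141, -0.96, 1.545]
ft_force: [1.3, -0.2, 4.0]
opening: 0.995
```

Request:
apply_moves([
  [0, 0, 0, -0.0008, 0, 0.0006, 0.095],
  [0, 0, 0, -0.0008, 0, 0.0006, 0.095],
])

```text
t: 16.33
eef_pos: [558.0, -9.3, 247.3]
tcp_rot: [3.14, -0.961, 1.546]
ft_force: [-0.5, -5.1, 15.3]
opening: 0.999
```

Request:
apply_moves([
  [0, 0, 0, -0.0003, 0, 0.0002, 0.095],
  [0, 0, 0, 0, 0, 0, 0.095],
])

```text
t: 16.5
eef_pos: [557.9, -9.3, 247.3]
tcp_rot: [3.14, -0.962, 1.547]
ft_force: [-0.3, -3.8, 13.8]
opening: 1.0
```

The sash has reached its stop: the TCP holds at 247.3 mm (predicted 247) while the force rose to 14–15 N. Retreating upward.

Request:
apply_moves([
  [0, 0, 0, 0.0041, 0, -0.0029, 0.095],
  [0, 0, 0, 0.0164, 0, -0.0115, 0.095],
  [0, 0, 0, 0.0328, 0, -0.0229, 0.095],
  [0, 0, 0, 0.0328, 0, -0.0229, 0.095],
  [0, 0, 0, -0.0228, 0, -0.0328, 0.095],
])

```text
t: 16.92
eef_pos: [556.9, -45.3, 357.9]
tcp_rot: [3.13, -0.959, 1.561]
ft_force: [1.1, -0.4, 0.3]
opening: 1.003
```

Request:
apply_moves([
  [0, 0, 0, -0.0228, 0, -0.0328, 0.095],
  [0, 0, 0, -0.0228, 0, -0.0328, 0.095],
  [0, 0, 0, 0.0328, 0, -0.0229, 0.095],
  [0, 0, 0, 0.0328, 0, -0.0229, 0.095],
  [0, 0, 0, 0, 0, 0, 0.095],
])

```text
t: 17.33
eef_pos: [554.8, -129.5, 437.8]
tcp_rot: [3.129, -0.957, 1.555]
ft_force: [0.4, 0.2, 0.4]
opening: 1.0
```

```bash
python3 - <<'E'
from h import *
t,M,s=tip();print(t,s["ft_force"])
w=cam("wrist");a=cam("scene");b=cam("side")
def comps(c,box,amin):
    h=cv2.cvtColor(c["color"],cv2.COLOR_RGB2HSV);m=((h[...,0]<15)&(h[...,1]>150)).astype(np.uint8)
    x0,y0,x1,y1=box;z=np.zeros_like(m);z[y0:y1,x0:x1]=m[y0:y1,x0:x1]
    for ct in cv2.findContours(z,0,2)[0]:
        if cv2.contourArea(ct)>amin: print(cv2.boundingRect(ct),np.int32(cv2.boxPoints(cv2.minAreaRect(ct))).tolist())
print("wrist");comps(w,(0,0,640,340),150)
for zz in(130,237):
  print("ledge corners predicted, z",zz,[proj(w,(562.5+dx-dy*-.0,141+dy,zz)).round().tolist() for dx,dy in[(-75,-15),(75,-18),(75,12),(-75,18)]])
  print(" scene",[proj(a,(562.5+dx,141+dy,zz)).round().tolist() for dx,dy in[(-75,-15),(75,-18)]])
# bystanders: change against first pictures
for n,c in(("scene",a),("side",b)):
    o=cv2.imread(f"pics/{n}0.png")[...,::-1]
    d=np.abs(c["color"].astype(int)-o).max(2)
    for k,P in dict(vase=(766,58,80),vasetop=(766,58,160),flask=(707,-290,40),flasktop=(707,-290,115),brush=(700,-435,8)).items():
        u,v=proj(c,P).astype(int);print(n,k,(u,v),"median diff",np.median(d[v-8:v+9,u-8:u+9]))
cv2.imwrite("pics/end.png",a["color"][...,::-1])
E
```

```text
[559.72684234  25.78131566 328.42630968] [0.40264189 0.18057695 0.41392171]
wrist
(210, 289, 75, 34) [[208, 320], [210, 288], [284, 291], [283, 323]]
(191, 35, 149, 60) [[190, 35], [338, 34], [339, 92], [191, 94]]
ledge corners predicted, z 130 [[234.0, 325.0], [395.0, 324.0], [391.0, 297.0], [237.0, 295.0]]
 scene [[373.0, 192.0], [414.0, 217.0]]
ledge corners predicted, z 237 [[214.0, 254.0], [417.0, 254.0], [410.0, 224.0], [219.0, 221.0]]
 scene [[375.0, 156.0], [417.0, 180.0]]
scene vase (np.int64(432), np.int64(269)) median diff 6.0
scene vasetop (np.int64(436), np.int64(241)) median diff 6.0
scene flask (np.int64(298), np.int64(336)) median diff 6.0
scene flasktop (np.int64(296), np.int64(310)) median diff 6.0
scene brush (np.int64(240), np.int64(377)) median diff 6.0
side vase (np.int64(382), np.int64(181)) median diff 13.0
side vasetop (np.int64(385), np.int64(151)) median diff 16.0
side flask (np.int64(471), np.int64(296)) median diff 18.0
side flasktop (np.int64(480), np.int64(266)) median diff 16.0
side brush (np.int64(529), np.int64(366)) median diff 17.0
```

```bash
python3 -c "
from cell import env;print(env.job_done(), env.state()['t'])"
```

```text
the job is handed in; nothing more can be done
the job is handed in; nothing more can be done
```

I slid the bat with the bowl into the drying case until it bore on the back wall. Then I pushed the sash down to its stop, backed the arm clear and handed the job in, after about 17.5 s of robot time.

- **Bat:** I pushed it with the open fingers tilted 55°. The wrist force rose to about 34 N at the spot where the back wall was expected. Afterwards its front edge measured about 42 mm behind the front faces of the uprights and parallel to the mouth, as it should when home.
- **Bowl:** it stood upright near the middle of the bat in the wrist picture taken before I closed the sash. I did not check the bat or bowl again through the shut pane, because my picture allowance was used up.
- **Sash:** I pressed it down with about 3–4 N until the force rose to 14–15 N at 247.3 mm, against 247 mm predicted for shut. The final wrist image fits the ledge at 130 mm, although its colour mask caught only part of the ledge.
- **Other things:** the scene camera showed no change beyond noise at the vase, flask and brush. The side camera differed a little at all of them (13–18 grey levels). I put that down to the arm's shadow and cover and did not look into it further.

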